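# Eject the orange tube insert and stand it on the cold plate

## Robot

A 6-joint arm with a two-finger parallel gripper is mounted at the origin on the work surface. World frame = base frame: x ahead of the robot, y to its left, z up, the work surface at z = 0. Lengths are in m, angles in rad, forces in N, time in s.
With the tool pointing down it reaches from about 0.3 to 0.875 m from the base axis. Payload 6.4 kg.
Tool frame: the origin (TCP) lies midway between the tips of the shut fingers; the grasp point (between the pads) lies 19 mm behind it; z points along the fingers, y is the line along which they close (so a half turn about z gives the same grasp; the last joint's range is limited). The gripper opens to 85 mm and grips with 20 to 120 N. Pads are 22 mm wide; open, the fingers measure 114 mm over their backs; the gripper's body (76 mm by 85 mm) begins 54 mm behind the grasp point. The pads swing forward as they close: fully open they stand 13 mm farther back than shut.
Start: joints at [-1.398, 0.181, 1.607, -0, 1.354, -0.206], TCP at [0.213, -0.534, 0.231] pointing down, gripper open.
Joint ranges: [-2.99, 2.99], [-0.89, 2.07], [0.3, 2.58], [-1.14, 4.28], [0, 2.63], [-3.12, 3.12]. Speed limits (rad/s): [2.57, 2.57, 3.01, 3.14, 3.14, 3.14].

## Interface

Orientations are given as a unit quaternion [w, x, y, z].
In Python, from bench import status, camera, ctrl gives the robot as it stands. The module is installed in compiled form; this text tells all that it offers.
- The arm moves only by the shell command python3 -m handwheel 'ROWS'. ROWS is JSON, a list that holds one entry, the list of rows, each a list of 7 numbers: the opening, from -1 (shut) to 1 (fully open), then the shift along the tool's x, y, z in cm, then the turn, a rotation vector about the tool's x, y, z in degrees. A call has 1 to 10 rows; each row is the pose to reach, as a shift and turn from the pose commanded when the call began, along the tool's axes at that moment; what a row does not reach only later rows make up. A row lasts 1/8 s, in which the tool goes at most 62.5 mm and 10.7 degrees, less where a joint would pass 70% of its speed; a pose out of reach is approached as far as the arm can. A call with a gripper value outside its range is refused whole. The fingers move at their own pace and stop on an object; the grip force is fixed at half the most. Time passes only in rows, so rows that repeat a pose let the fingers close. It gives the time, the measured TCP pose, the force, the opening and the grip force at its end, in the units of the state.
- status.get_obs(): the state, without advancing time (a new reading comes with each control period).
- camera(name): name is "scene" or "top"; returns a dict with "frame" (480x640x3 uint8, blue, green, red), "depth" (480x640 float32, m along the optical axis (not along the pixel's ray), 0 where there is no reading), "fx", "fy", "cx", "cy" (pixels), "extrinsics" (4x4, takes a point from camera to world coordinates). Camera axes: x right, y down, z forward; pixel columns grow to the right and rows downward; lengths in m; the calibration is good to about 2 mm. A picture is of the moment at which its call begins.
- ctrl.hand_in(): hands the job in; it is judged then, once.
The state is a dict: "time_s": time; "q": joint angles; "dq": joint speeds; "joint_efforts": joint torques, N m; "eef_pos": TCP position; "eef_rot": TCP orientation; "wrist_force": force on the tool from outside, world axes, zero at the start; "torque": the same for the moment, N m; "opening": opening from 0.0 (shut) to 1.0 (fully open); "grasp_force": force on a finger pad.
Only numpy, scipy, OpenCV 4.12 (cv2) and the standard library are available. Lean on these libraries where they do the work, as an engineer would, in place of code of your own. Each camera call takes 0.05 s, during which the arm holds its last target. There are 200 camera calls.

## Task

Press the lever in front of the orange tube insert all the way down, so that the ejector raises the insert out of its well and it stays up when you let go of the lever. Then grip the raised orange insert, lift it out and set it down gently, upright, in the middle of the white spot of the aluminium cold plate, and let go. Leave the blue insert down in its well.

Things in the scene. Friction and masses are not known exactly. Their poses are not given: they have to be found in the camera images.
- orange_insert_center (a point): Orange insert: upright round plastic block, diameter 40 mm, height 50 mm, 120 g, five white tube caps on top. Point: its centre. It starts in any one of the station's three wells, top flush with the station's top, so it cannot be gripped. Its ejector raises it 30 mm straight up; it stays up, standing loosely (1.5 mm play all round), its lower 20 mm still in the well.
- blue_insert_center (a point): Blue insert, same shape and size as the orange one, in another well, to be left there. Point: its centre. (The third well holds a plain grey plug of the same shape.) Each well's lever lifts an ejector pin through a hole in the well's floor, 30 mm for the full stroke; it needs about 4 N, rises sharply at the stop, and stays where it is left.
- station: (All in mm.) Fixed white block, 76 (x) x 234 (y) x 90 high; origin: centre of its underside, z up. Wells at x 0, y -75, 0, +75. On its -x side (robot's side), in front of each well, a lever with a black thumb pad 40 (x) x 34 (y): pad centre at x -116, its top face 96 high, sloping 16 degrees; pressed straight down to its stop: x -120, 55 high, sloping the other way.
- plate_spot (a point): The centre of the white spot, diameter 86 mm, on the upper face of the cold plate: a fixed aluminium plate 130 x 130 mm, 15 mm high. This point lies on the upper face, 15 mm above the table.
Not all that is in view belongs to the job. There is more than one size of the part that bears orange_insert_center; the job needs the larger.

How it is judged:
By the outcome, as a careful person would: the job done as asked, in the order asked, and still so for the second after the job is handed in, with the robot touching nothing.
It also fails if it takes over 54 s, if anything falls off the work surface, if the arm or the gripper's body presses on something with over 40 N, if the wrist force passes 120 N, or if a joint passes its speed limit or range.

## Working session

There is one attempt and no reset: what is moved stays moved. The work goes in short steps, Python scripts to look and compute and a shell command to move; the robot and the scene stay as the last step left them, time stands still between calls to the robot, and variables do not carry over. Pictures are saved under pics/ and viewed, at most 10 in all, crops included, and the job is handed in when it is done.

```bash
mkdir -p pics; python3 - <<'E'
from bench import status,camera
import cv2,numpy as np
for n in("top","scene"):
    c=camera(n); cv2.imwrite(f"pics/{n}0.png",c["frame"]); np.savez(f"{n}0.npz",**c)
    print(n,c["fx"],c["cx"],c["cy"],np.round(c["extrinsics"],3).tolist())
print(status.get_obs())
E
```

```text
top 474.46635163381745 311.57036555732105 232.40063522177132 [[-0.038, -0.979, 0.203, 0.454], [-0.999, 0.037, -0.011, -0.025], [0.003, -0.203, -0.979, 0.854], [0.0, 0.0, 0.0, 1.0]]
scene 438.9959982659526 316.41385108901216 247.03312976124184 [[-0.346, 0.565, -0.749, 1.099], [0.938, 0.217, -0.27, 0.174], [0.01, -0.796, -0.605, 0.461], [0.0, 0.0, 0.0, 1.0]]
{'time_s': 0.1, 'q': array([-1.39828510e+00,  1.81497100e-01,  1.60788099e+00,  1.50159819e-05,
        1.35383830e+00, -2.06310155e-01]), 'dq': array([ 0.0003702 , -0.0023948 , -0.00302869, -0.00128298, -0.00025721,
        0.00055456]), 'joint_efforts': array([ 2.35261905e-05, -4.45877552e+01, -3.52239239e+01, -3.88716189e-04,
        4.05160550e-03,  1.92722263e-05]), 'eef_pos': array([ 0.21257803, -0.53372774,  0.23047025]), 'eef_rot': array([-8.11626898e-04,  9.82115342e-01,  1.88278504e-01,  2.10490766e-05]), 'wrist_force': array([ 0.15067389, -0.0873507 , -0.99307835]), 'torque': array([-0.01632494, -0.00012736,  0.0836457 ]), 'grasp_force': 0.0, 'opening': 0.998129074385896}
```

View pics/top0.png

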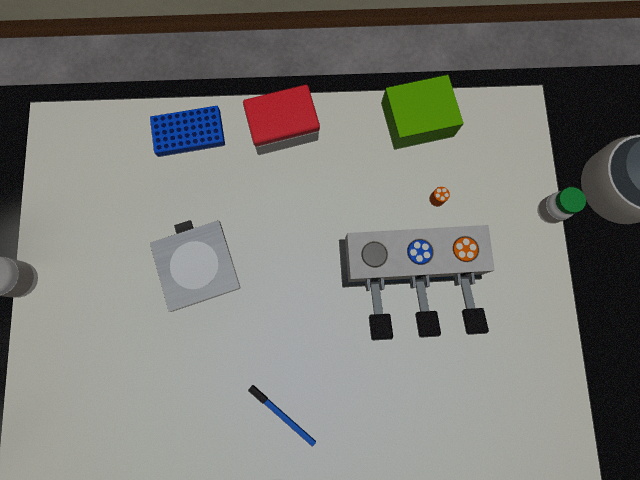

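View pics/scene0.png

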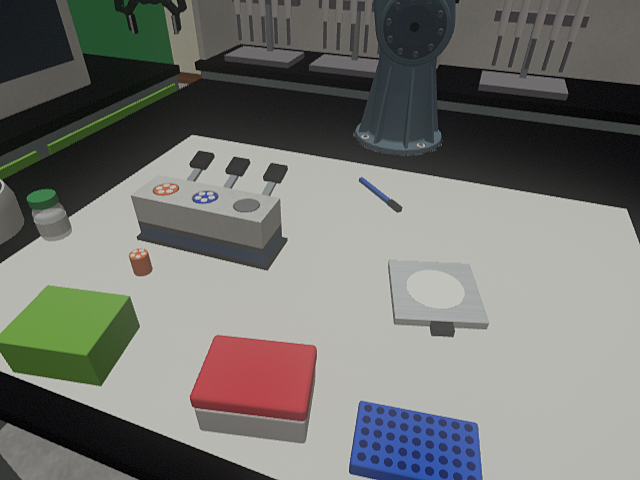

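The top view shows two orange candidates: the one at (466,249) is flush in the station's right-hand well, and the small loose one is at (440,196). The large one in the well fits the description: 40 mm across, top flush, lever pad at (475,321). The scene view agrees, with the large one at (166,189) and the small one at (141,262). The white spot is at (194,265) in the top view.

```bash
cat > h.py <<'E'
import cv2,numpy as np
def ray(c,u,v,z):
    E=c["extrinsics"]; d=E[:3,:3]@np.array([(u-c["cx"])/c["fx"],(v-c["cy"])/c["fy"],1]); o=E[:3,3]
    return o+d*(z-o[2])/d[2]
def blobs(m,amin=60):
    n,l,s,ce=cv2.connectedComponentsWithStats(m.astype(np.uint8))
    out=[]
    for i in range(1,n):
        if s[i,4]>amin:
            cs,_=cv2.findContours((l==i).astype(np.uint8),0,2); h=cv2.convexHull(max(cs,key=len))
            if len(h)>4: out.append((cv2.fitEllipse(h),s[i,4],cv2.minAreaRect(h)))
    return out
E
python3 - <<'E'
from h import *
c=dict(np.load("top0.npz")); f=c["frame"]; hsv=cv2.cvtColor(f,cv2.COLOR_BGR2HSV)
H,S,V=cv2.split(hsv)
roi=np.zeros(H.shape,bool)
def sub(x0,x1,y0,y1):
    r=roi.copy(); r[y0:y1,x0:x1]=1; return r
def show(n,m,z):
    for e,a,r in blobs(m):
        print(n,np.round(e[0],1),np.round(e[1],1),a,np.round(ray(c,*e[0],z),4),"rect",np.round(ray(c,*r[0],z),4))
show("or",((H<15)&(S>120))&sub(445,490,230,270),.09)
show("bl",((H>100)&(H<130)&(S>120))&sub(400,440,230,270),.09)
show("small",((H<15)&(S>120))&sub(425,455,180,210),.02)
show("grey",(V<145)&sub(358,390,238,269),.09)
show("pads",(V<60)&sub(365,495,305,345),.096)
print(f[265,194],f[290,180],f[240,220],f[254,374],f[240,395])
g=cv2.GaussianBlur(V,(3,3),0); print(g[265,160:232:3], c["depth"][249,466],c["depth"][265,194])
show("spot",(V>195)&(sub(165,225,238,293)),.015)
cv2.imwrite("pics/crop.png",cv2.resize(f[170:350,330:510],None,fx=3.3,fy=3.3,interpolation=cv2.INTER_CUBIC))
E
```

```text
or [465.1 248.7] [23.3 25.3] 293 [ 0.5754 -0.2831  0.09  ] rect [ 0.5757 -0.283   0.09  ]
bl [419.6 251.4] [23.3 24.4] 267 [ 0.5737 -0.2085  0.09  ] rect [ 0.5735 -0.2082  0.09  ]
small [439.2 195.8] [16.1 21.5] 204 [ 0.6858 -0.2697  0.02  ] rect [ 0.686  -0.2698  0.02  ]
pads [474.8 320.9] [26.8 31.2] 552 [ 0.459  -0.2844  0.096 ] rect [ 0.4596 -0.2845  0.096 ]
pads [427.7 323.5] [25.2 32.9] 547 [ 0.458 -0.21   0.096] rect [ 0.459 -0.21   0.096]
pads [380.7 326.3] [26.  31.6] 543 [ 0.4564 -0.136   0.096 ] rect [ 0.4565 -0.1357  0.096 ]
[164 163 161] [144 141 138] [142 139 137] [97 97 99] [142 143 141]
[140 141 141 146 170 169 169 169 169 168 168 169 168 169 167 168 168 168
 168 164 148 148 148 148] 0.7759023 0.84411544
```

View pics/crop.png

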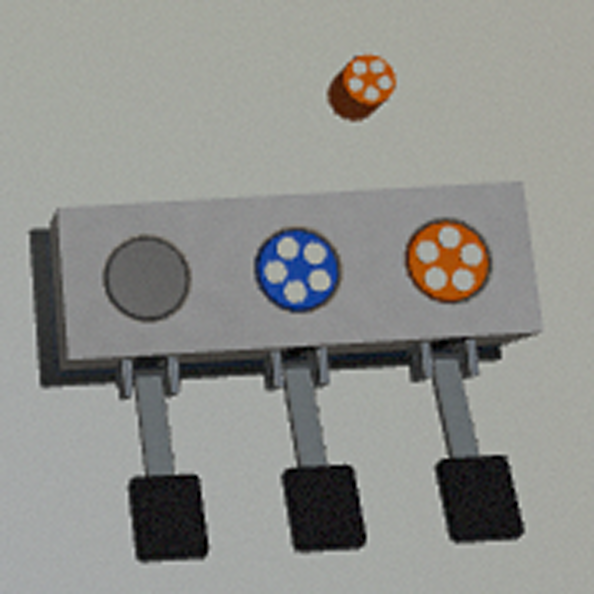

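The crop confirms it: the orange insert sits flush in the right well at about (450,260) in the crop, the same size as the blue one. The loose one at (370,80) is the smaller part. Next I'll measure the spot and work out the approach to the orange well's lever.

```bash
cat >> h.py <<'E'
from scipy.spatial.transform import Rotation as Ro
def shift(t,yaw=None):
    from bench import status
    o=status.get_obs(); q=o["eef_rot"]; R=Ro.from_quat([q[1],q[2],q[3],q[0]])
    print("t",o["time_s"],"pos",np.round(o["eef_pos"],4),"F",np.round(o["wrist_force"],1),"open",round(o["opening"],3),"grasp",o["grasp_force"])
    print("shift cm",np.round(R.inv().apply(np.array(t)-o["eef_pos"])*100,2))
    x=R.as_matrix()[:,0]; print("tool x yaw",np.degrees(np.arctan2(x[1],x[0])))
    if yaw is not None:
        y=np.radians(yaw); T=np.array([[np.cos(y),np.sin(y),0],[np.sin(y),-np.cos(y),0],[0,0,-1.]])
        print("turn",np.round(np.degrees((R.inv()*Ro.from_matrix(T)).as_rotvec()),2))
E
python3 - <<'E'
from h import *
c=dict(np.load("top0.npz")); V=c["frame"].max(2); m=np.zeros(V.shape,bool); m[235:296,160:228]=1
V=cv2.GaussianBlur(V,(3,3),0)
for e,a,r in blobs((V>157)&m,500): print(e,a,ray(c,*e[0],.015))
shift([.457,-.2845,.125],1.2)
E
```

```text
((193.68222045898438, 264.6228332519531), (46.24894714355469, 48.92961120605469), 49.91587829589844) 1791 [0.5767928  0.17759951 0.015     ]
t 0.1 pos [ 0.2126 -0.5337  0.2305] F [ 0.2 -0.1 -1. ] open 0.998 grasp 0.0
shift cm [ 31.92 -14.1   10.58]
tool x yaw 21.70466482189742
turn [-0.09 -0.   20.5 ]
```

```bash
python3 -m handwheel '[[[-1,8,-3.5,0,0,0,5],[-1,16,-7,0,0,0,10],[-1,24,-10.5,2,0,0,15],[-1,31.9,-14.1,5,0,0,20.5],[-1,31.9,-14.1,8,0,0,20.5],[-1,31.9,-14.1,10,0,0,20.5],[-1,31.9,-14.1,10,0,0,20.5],[-1,31.9,-14.1,10,0,0,20.5],[-1,31.9,-14.1,10,0,0,20.5],[-1,31.9,-14.1,10,0,0,20.5]]]'; python3 -c "
from h import *
shift([.456,-.2845,.055],1.2)"
```

```text
time_s: 1.35
eef_pos: [0.4569, -0.2868, 0.1325]
eef_rot: [0.001, 1.0, 0.01, 0.001]
wrist_force: [1.0, -0.0, 0.1]
opening: -0.002
grasp_force: 0.0
t 1.35 pos [ 0.4569 -0.2868  0.1325] F [ 1.  -0.   0.1] open -0.002 grasp 0.0
shift cm [-0.09 -0.24  7.75]
tool x yaw 1.1037717880638538
turn [ 0.1  -0.08 -0.1 ]
```

```bash
python3 -m handwheel '[[[-1,-0.1,-0.2,1.5,0,0,0],[-1,-0.1,-0.2,2.5,0,0,0],[-1,-0.1,-0.2,3.3,0,0,0],[-1,-0.1,-0.2,4.1,0,0,0],[-1,-0.1,-0.2,4.9,0,0,0],[-1,-0.1,-0.2,5.7,0,0,0],[-1,-0.1,-0.2,6.4,0,0,0],[-1,-0.1,-0.2,7,0,0,0],[-1,-0.1,-0.2,7.4,0,0,0],[-1,-0.1,-0.2,7.4,0,0,0]]]'; python3 -m handwheel '[[[-1,0,0,0.15,0,0,0],[-1,0,0,0.15,0,0,0]]]'
```

```text
time_s: 2.6
eef_pos: [0.4559, -0.2832, 0.0568]
eef_rot: [-0.0, 1.0, 0.01, 0.0]
wrist_force: [0.5, -0.4, -0.1]
opening: -0.005
grasp_force: 0.0
time_s: 2.85
eef_pos: [0.4562, -0.2832, 0.0562]
eef_rot: [0.0, 1.0, 0.011, 0.0]
wrist_force: [-2.7, 0.7, 5.8]
opening: -0.001
grasp_force: 2.7
```

```bash
python3 -m handwheel '[[[-1,0,0,0.1,0,0,0],[-1,0,0,0.2,0,0,0],[-1,0,0,0.2,0,0,0]]]'; python3 -c "
from bench import camera
import cv2
for n,s in (('top',(170,350,390,570)),('scene',(120,280,80,320))):
  c=camera(n); a,b,d,e=s; cv2.imwrite('pics/%s1.png'%n,cv2.resize(c['frame'][a:b,d:e],None,fx=3,fy=3))"
```

```text
time_s: 3.22
eef_pos: [0.4563, -0.2834, 0.0556]
eef_rot: [0.0, 1.0, 0.011, 0.0]
wrist_force: [-6.6, 4.7, 18.5]
opening: 0.004
grasp_force: 9.4
```

View pics/scene1.png

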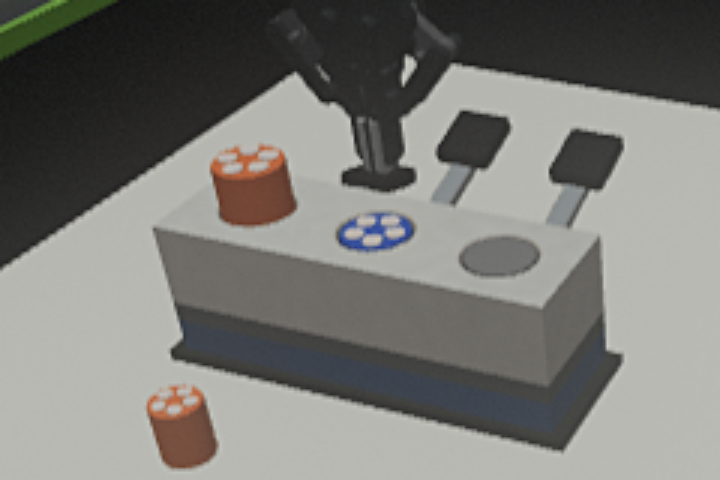

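The insert at (253,185) in the crop is raised, and the 18 N reading shows the lever is at its stop. I'll back off straight up and check that it stays up.

```bash
python3 -m handwheel '[[[-1,0,0,-1,0,0,0],[-1,0,0,-3,0,0,0],[-1,0,0,-7,0,0,0],[0,0,0,-12,0,0,0],[1,0,0,-15,0,0,0],[1,0,0,-15,0,0,0],[1,0,0,-15,0,0,0],[1,0,0,-15,0,0,0]]]'; python3 - <<'E'
from h import *
from bench import camera
for n,(x0,x1,y0,y1) in (("top",(440,500,215,275)),("scene",(145,185,160,200))):
    c=camera(n); cv2.imwrite(f"pics/{n}2.png",c["frame"]); f=c["frame"]; H,S,V=cv2.split(cv2.cvtColor(f,cv2.COLOR_BGR2HSV))
    m=np.zeros(H.shape,bool); m[y0:y1,x0:x1]=1
    b=(H<15)&(S>120)&m
    for e,a,r in blobs(b): print(n,e,a,ray(c,*e[0],.12)); print(cv2.boundingRect(b.astype(np.uint8)))
    d=c["depth"]; E=c["extrinsics"]
    vv,uu=np.nonzero(m&(d>0)); z=d[vv,uu]
    P=(E[:3,:3]@np.array([(uu-c["cx"])/c["fx"]*z,(vv-c["cy"])/c["fy"]*z,z])).T+E[:3,3]
    T=P[(P[:,2]>.112)&(P[:,2]<.128)]; print("depth top",len(T),T.mean(0),T.min(0),T.max(0),np.median(T,0))
shift([.5755,-.283,.15],1.2)
E
```

```text
time_s: 4.32
eef_pos: [0.4552, -0.2825, 0.2021]
eef_rot: [-0.001, 1.0, 0.011, -0.001]
wrist_force: [-0.2, 0.4, -0.5]
opening: 0.991
grasp_force: 0.0
top ((468.0978088378906, 247.14964294433594), (26.288434982299805, 31.33660125732422), 69.36741638183594) 459 [ 0.57287909 -0.27797616  0.12      ]
(453, 234, 31, 40)
depth top 513 [ 0.57479395 -0.28240263  0.11925782] [ 0.55558646 -0.30255889  0.11230638] [ 0.59433636 -0.26342631  0.1232485 ] [ 0.57477523 -0.28230509  0.1194567 ]
scene ((163.6024932861328, 181.53111267089844), (26.546672821044922, 31.574905395507812), 85.63162231445312) 459 [ 0.60253508 -0.26367428  0.12      ]
(150, 169, 28, 26)
depth top 288 [ 0.58216745 -0.28118073  0.11737063] [ 0.56003689 -0.30518407  0.11200228] [ 0.59882747 -0.26372316  0.1207189 ] [ 0.58329982 -0.28072224  0.11800724]
t 4.425 pos [ 0.4554 -0.2827  0.2024] F [-0.7  0.9 -0. ] open 1.002 grasp 0.0
shift cm [12.02  0.29  5.22]
tool x yaw 1.2001936108654088
turn [-0.11  0.09  0.  ]
```

View pics/top2.png

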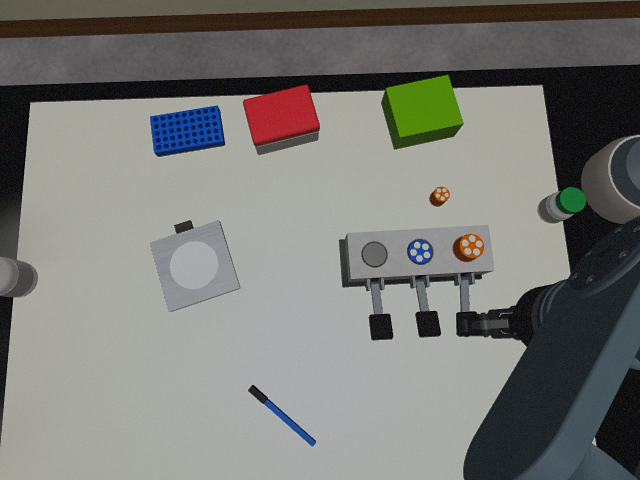

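The top view shows the orange insert still raised at (470,247), with its lever staying down and the blue insert flush at (420,251). Next I'll move over it, descend and grip.

```bash
python3 -m handwheel '[[[1,4,0,0,0,0,0],[1,8,0,0,0,0,0],[1,11.95,0,1,0,0,0],[1,11.95,0,3,0,0,0],[1,11.95,0,5,0,0,0],[1,11.95,0,5,0,0,0],[1,11.95,0,5,0,0,0]]]'; python3 -c "
from h import *
shift([.575,-.2825,.093],1.2)"
```

```text
time_s: 5.3
eef_pos: [0.5748, -0.2811, 0.1541]
eef_rot: [0.0, 1.0, 0.01, 0.0]
wrist_force: [0.2, 0.1, 0.8]
opening: 1.003
grasp_force: 0.0
t 5.3 pos [ 0.5748 -0.2811  0.1541] F [0.2 0.1 0.8] open 1.003 grasp 0.0
shift cm [0.01 0.13 6.11]
tool x yaw 1.15970843640229
turn [ 0.01 -0.   -0.04]
```

```bash
python3 -m handwheel '[[[1,0,0.15,1.5,0,0,0],[1,0,0.15,3,0,0,0],[1,0,0.15,4.5,0,0,0],[1,0,0.15,5.5,0,0,0],[1,0,0.15,6,0,0,0],[1,0,0.15,6,0,0,0],[1,0,0.15,6,0,0,0]]]'; python3 -m handwheel '[[[0.4,0,0,0,0,0,0],[0.2,0,0,0,0,0,0],[0.1,0,0,0,0,0,0],[0,0,0,0,0,0,0],[-0.1,0,0,0,0,0,0],[-0.2,0,0,0,0,0,0],[-0.4,0,0,0,0,0,0],[-1,0,0,0,0,0,0],[-1,0,0,0,0,0,0],[-1,0,0,0,0,0,0]]]'
```

```text
time_s: 6.18
eef_pos: [0.5757, -0.2825, 0.0943]
eef_rot: [0.0, 1.0, 0.011, 0.0]
wrist_force: [-0.7, -0.4, 0.4]
opening: 1.002
grasp_force: 0.0
time_s: 7.42
eef_pos: [0.5756, -0.2828, 0.0942]
eef_rot: [0.001, 1.0, 0.01, 0.0]
wrist_force: [-0.2, -4.5, 2.6]
opening: 0.452
grasp_force: 60.0
```

```bash
python3 -m handwheel '[[[-1,0,0,-0.5,0,0,0],[-1,0,0,-1,0,0,0],[-1,0,0,-2,0,0,0],[-1,0,0,-3,0,0,0],[-1,0,0,-5,0,0,0],[-1,0,0,-7,0,0,0],[-1,0,0,-8,0,0,0],[-1,0,0,-8,0,0,0]]]'; python3 - <<'E'
from h import *
from bench import camera
c=camera("scene"); cv2.imwrite("pics/scene3.png",cv2.resize(c["frame"][60:260,80:320],None,fx=3,fy=3))
shift([.5768,.1776,.174],1.2)
E
```

```text
time_s: 8.43
eef_pos: [0.576, -0.2826, 0.1753]
eef_rot: [0.001, 1.0, 0.011, 0.001]
wrist_force: [0.7, -1.2, -1.6]
opening: 0.446
grasp_force: 61.2
t 8.475 pos [ 0.5755 -0.2822  0.1742] F [-0.2 -0.2 -2.6] open 0.445 grasp 61.231945753097534
shift cm [ 1.100e+00 -4.597e+01  1.000e-02]
tool x yaw 1.2059952198746136
turn [ 0.02 -0.03  0.01]
```

View pics/scene3.png

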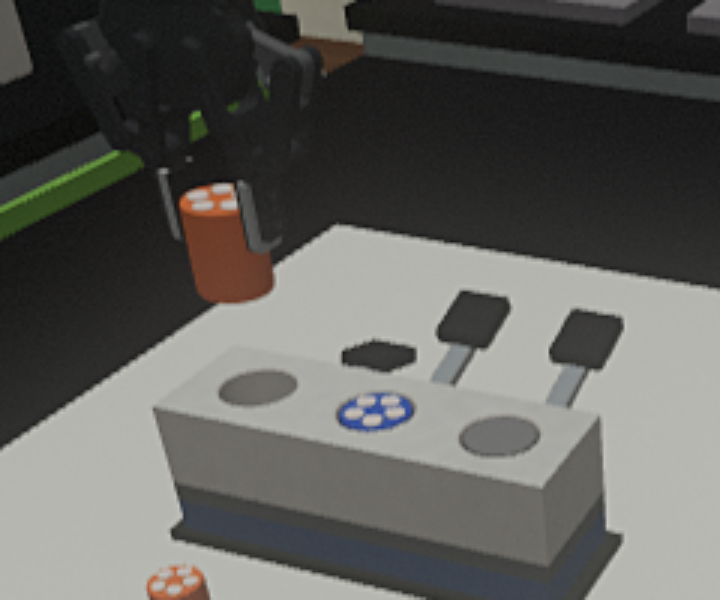

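The insert is held upright at crop (230,245), well clear of the well, and the blue insert is still down. Next I'll carry it to the plate.

```bash
python3 -m handwheel '[[[-1,0.1,-3,0,0,0,0],[-1,0.2,-8,0,0,0,0],[-1,0.4,-13,0,0,0,0],[-1,0.5,-18,0,0,0,0],[-1,0.6,-23,0,0,0,0],[-1,0.7,-28,0,0,0,0],[-1,0.8,-33,0,0,0,0],[-1,0.9,-38,0,0,0,0],[-1,1,-42,0,0,0,0],[-1,1.1,-44,0,0,0,0]]]' ; python3 -m handwheel '[[[-1,0,-1,0,0,0,0],[-1,0,-2,0,0,0,0],[-1,0,-2,0,0,0,0],[-1,0,-2,0,0,0,0],[-1,0,-2,0,0,0,0]]]'; python3 - <<'E'
from h import *
from bench import camera
c=camera("top"); f=c["frame"]; cv2.imwrite("pics/top4.png",f); 
c=camera("scene"); f=c["frame"]; H,S,V=cv2.split(cv2.cvtColor(f,cv2.COLOR_BGR2HSV))
m=np.zeros(H.shape,bool); m[100:330,330:560]=1
d=c["depth"];E=c["extrinsics"]; vv,uu=np.nonzero(m&(H<15)&(S>120)&(d>0)); z=d[vv,uu]
P=(E[:3,:3]@np.array([(uu-c["cx"])/c["fx"]*z,(vv-c["cy"])/c["fy"]*z,z])).T+E[:3,3]
print(len(P),np.percentile(P,[1,50,99],axis=0))
shift([.5768,.1776,.039],1.2)
E
```

```text
time_s: 9.72
eef_pos: [0.5762, 0.1599, 0.1728]
eef_rot: [-0.0, 1.0, 0.012, -0.001]
wrist_force: [-0.1, -0.1, -2.5]
opening: 0.449
grasp_force: 61.3
time_s: 10.35
eef_pos: [0.5768, 0.1771, 0.1738]
eef_rot: [0.0, 1.0, 0.01, 0.0]
wrist_force: [-0.3, 0.3, -1.5]
opening: 0.449
grasp_force: 61.3
830 [[ 0.15317224  0.1572923  -0.0017208 ]
 [ 0.59438122  0.178708    0.18678029]
 [ 0.59988026  0.19656867  0.19875427]]
t 10.45 pos [0.5768 0.1773 0.1739] F [-0.3 -0.1 -1.9] open 0.443 grasp 61.255799531936646
shift cm [-0.   -0.03 13.49]
tool x yaw 1.161568824513862
turn [ 0.   -0.01 -0.04]
```

```bash
python3 -m handwheel '[[[-1,0,0,3,0,0,0],[-1,0,0,6,0,0,0],[-1,0,0,9,0,0,0],[-1,0,0,11,0,0,0],[-1,0,0,12.2,0,0,0],[-1,0,0,12.8,0,0,0],[-1,0,0,13,0,0,0],[-1,0,0,13,0,0,0],[-1,0,0,13,0,0,0]]]'; python3 -m handwheel '[[[-1,0,0,0.1,0,0,0],[-1,0,0,0.2,0,0,0],[-1,0,0,0.2,0,0,0],[-1,0,0,0.2,0,0,0]]]'
```

```text
time_s: 11.58
eef_pos: [0.5772, 0.1779, 0.0445]
eef_rot: [-0.0, 1.0, 0.011, 0.001]
wrist_force: [0.6, 0.1, -2.4]
opening: 0.448
grasp_force: 61.3
time_s: 12.08
eef_pos: [0.5767, 0.1779, 0.0418]
eef_rot: [0.0, 1.0, 0.011, -0.0]
wrist_force: [0.4, -0.2, -0.9]
opening: 0.45
grasp_force: 61.3
```

```bash
for i in 1; do python3 -m handwheel '[[[-1,0,0,0.1,0,0,0],[-1,0,0,0.1,0,0,0],[-1,0,0,0.1,0,0,0]]]'; python3 -m handwheel '[[[-1,0,0,0.1,0,0,0],[-1,0,0,0.1,0,0,0],[-1,0,0,0.1,0,0,0]]]'; done
```

```text
time_s: 12.45
eef_pos: [0.5768, 0.1779, 0.0409]
eef_rot: [-0.0, 1.0, 0.011, 0.0]
wrist_force: [-0.2, -0.1, 0.3]
opening: 0.443
grasp_force: 61.5
time_s: 12.82
eef_pos: [0.5771, 0.1778, 0.0408]
eef_rot: [0.0, 1.0, 0.011, 0.0]
wrist_force: [-2.5, -0.1, 6.0]
opening: 0.449
grasp_force: 62.1
```

Contact is made at 6 N. I'll release gently, check, then retreat.

```bash
python3 -m handwheel '[[[-0.05,0,0,-0.1,0,0,0],[0.05,0,0,-0.1,0,0,0],[0.15,0,0,-0.1,0,0,0],[0.3,0,0,-0.1,0,0,0],[0.6,0,0,-0.1,0,0,0],[1,0,0,-0.1,0,0,0],[1,0,0,-0.1,0,0,0],[1,0,0,-0.1,0,0,0],[1,0,0,-0.1,0,0,0]]]'; python3 -m handwheel '[[[1,0,0,-1.5,0,0,0],[1,0,0,-4,0,0,0],[1,0,0,-7,0,0,0],[1,0,0,-11,0,0,0],[1,0,0,-15,0,0,0],[1,-4,0,-17,0,0,0],[1,-9,0,-18,0,0,0],[1,-14,0,-18,0,0,0],[1,-14,0,-18,0,0,0],[1,-14,0,-18,0,0,0]]]'; python3 - <<'E'
from h import *
from bench import camera
c=camera("top"); f=c["frame"]; s=camera("scene")["frame"]
cv2.imwrite("pics/end.png",np.hstack([cv2.resize(f[170:350,140:500],(400,200)),cv2.resize(s[130:350,100:500],(400,220))[:200]]))
d=c["depth"];E=c["extrinsics"]; m=np.zeros(d.shape,bool); m[225:305,150:240]=1
vv,uu=np.nonzero(m&(d>0)); z=d[vv,uu]
P=(E[:3,:3]@np.array([(uu-c["cx"])/c["fx"]*z,(vv-c["cy"])/c["fy"]*z,z])).T+E[:3,3]
T=P[(P[:,2]>.057)&(P[:,2]<.075)]; print(len(T),T.mean(0),T.min(0),T.max(0))
E
```

```text
time_s: 13.95
eef_pos: [0.5767, 0.1779, 0.0408]
eef_rot: [0.0, 1.0, 0.011, -0.0]
wrist_force: [0.0, -0.7, -0.0]
opening: 1.001
grasp_force: 0.0
time_s: 15.2
eef_pos: [0.4377, 0.175, 0.2222]
eef_rot: [-0.0, 1.0, 0.011, 0.001]
wrist_force: [0.0, -0.5, 0.2]
opening: 1.001
grasp_force: 0.0
455 [0.57575527 0.17721836 0.06575352] [0.55676535 0.15815401 0.05725396] [0.59521018 0.19732344 0.06999702]
```

View pics/end.png

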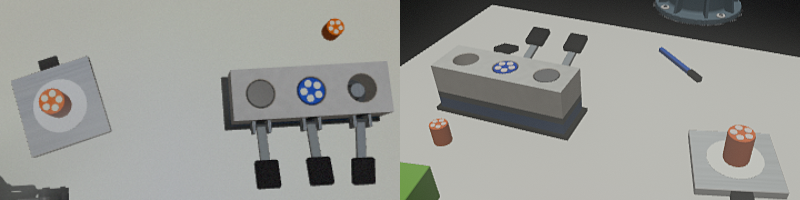

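The orange insert stands upright at (52,102) on the left panel, within about 1 mm of the spot's centre (its raised top makes it look offset). The blue insert is still flush in its well, and the robot is clear.

```bash
python3 -c "
from bench import ctrl
print(ctrl.hand_in())"
```

```text
the job is handed in; nothing more can be done
None
```

I pressed the lever down and the orange insert stayed raised; it now stands upright within about 1 mm of the white spot's centre, the blue insert is still in its well, and I handed the job in at about 15 s of the 54 s allowed.

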